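Push the walked tray back into the corner of the ledge

ROBOT

A 6-joint arm with a two-finger parallel gripper is mounted at the origin on the work surface. World frame = base frame: x ahead of the robot, y to its left, z up, the work surface at z = 0. Lengths are in m, angles in rad, forces in N, time in s.
With the tool pointing down it reaches from about 0.375 to 0.75 m from the base axis. Payload 9 kg.
Tool frame: the origin (TCP) lies midway between the tips of the shut fingers; the grasp point (between the pads) lies 19 mm behind it (manip.tcp_to_grasp is the distance from the TCP to the grasp point, in m); z points along the fingers, x is the direction in which the jaws open and shut, and the axes are right-handed (so a half turn about z gives the same grasp; the last joint's range is limited). The gripper opens to 85 mm and grips with 20 to 120 N. Pads are 22 mm wide; open, the fingers measure 114 mm over their backs; the gripper's body (76 mm by 85 mm) begins 54 mm behind the grasp point. The pads swing forward as they close: fully open they stand 13 mm farther back than shut.
Start: joints at [1.055, 0.104, 0.097, 1.564, 0, 1.353], TCP at [0.176, 0.574, 0.231] pointing down, gripper open.
Joint ranges: [-2.99, 2.99], [-0.84, 1.86], [-1.1, 1.16], [-1.84, 2.11], [-1.51, 1.56], [-3.14, 3.14]. Speed limits (rad/s): [2.22, 2.22, 2.57, 3.14, 3.14, 3.14].

INTERFACE

Orientations are given as a rotation vector (axis times angle).
In Python, from station import manip, eyes, order gives the robot as it stands.
- The arm moves only by the shell command python3 -m crank 'ROWS'. ROWS is JSON, one flat list of numbers, 7 for each row, row after row: the shift along the world's x, y, z in cm, then the turn, a rotation vector about the world's x, y, z in rad, then the opening, from -1 (shut) to 1 (fully open). A call has 1 to 12 rows; each row is the pose to reach, as a shift and turn from the pose commanded when the call began; what a row does not reach only later rows make up. A row lasts 1/10 s, in which the tool goes at most 50 mm and 8.59 degrees, less where a joint would pass 70% of its speed; a pose out of reach is approached as far as the arm can. A call with a gripper value outside its range is refused whole. The fingers move at their own pace and stop on an object; the grip force is fixed at half the most. Time passes only in rows, so rows that repeat a pose let the fingers close. It gives the time, the measured TCP pose, the force and the opening at its end, in the units of the state.
- manip.observe(): the state, without advancing time (a new reading comes with each control period).
- eyes.capture(name): name is "side" or "top"; returns the picture (420x560x3 uint8, red, green, blue); there is no depth.
- eyes.camera_model(name): a dict with "K" (3x3 intrinsics, pixels), "R" (3x3) and "t" (3): a world point X has camera coordinates R X + t. Camera axes: x right, y down, z forward; pixel columns grow to the right and rows downward; lengths in m; the calibration is good to about 2 mm. A picture is of the moment at which its call begins. camera_model takes no time and is no camera call.
- order.close_job(): hands the job in, once; it reports no verdict.
The state is a dict: "clock": time; "joint_positions": joint angles; "qd": joint speeds; "effort": joint torques, N m; "tcp_pos": TCP position; "ee_rot": TCP orientation; "force": force on the tool from outside, world axes, zero at the start; "torque": the same for the moment, N m; "gripper_width": finger opening in m.
Only numpy, scipy, OpenCV 4.12 (cv2) and the standard library are available. Lean on these libraries where they do the work, as an engineer would, in place of code of your own. Each camera call takes 0.05 s, during which the arm holds its last target.

TASK

The last spin cycle has shaken the blue ridged tray askew across the washer's lid. With the fingers against the outside of its rim, gently push the tray, loaded as it is, back into the corner of the tiled ledge, until its back side lies snug along the back ledge and its end snug against the side ledge. Do not grip, lift or tip the tray, leave alone the things standing in it, and finish clear of everything.

Things in the scene. Friction and masses are not known exactly. Their poses are not given: they have to be found in the camera images.
- tray: Blue plastic tray, loose on the white washer lid (height 0): 300 mm along its x, 220 mm along its y, rim 35 mm high, upright walls 5 mm thick, inner floor 6 mm up. Origin: centre of its underside; z up. Its +y long side is the back side, its +x short side the end that goes to the side ledge. Loaded it weighs about 1 kg, slides at roughly 2 to 5 N and stays where it is left.
- ledge: Fixed L-shaped tiled ledge, 47 mm high, along two sides of the washer. Origin: on the lid in front of its inner corner, just where the tray's origin comes to lie when home; z up. The back ledge's upright face is the plane y = +110 mm of this frame, the side ledge's face the plane x = +150 mm. The tray starts 5 to 10 cm short in x and 6 to 14 cm short in y, up to 0.22 rad askew.
- tub: Closed green plastic tub with a lid, 88 mm across, 78 mm high, upright in the tray. Origin: centre of its underside. To be left alone.
- dish: White ceramic dish of wooden clothes pegs, 88 mm across, 41 mm high with the pegs, in the tray. Origin: centre of its underside. It may change places with the tub. To be left alone.
- roller: Lint roller lying along the tray's back side: a white box-shaped cover 102 x 42 x 42 mm over the roll, with a chrome handle 25 mm thick that reaches 100 mm from the origin along its own +x; the cover reaches 91 mm along -x. Origin: on its underside, 40 mm from the cover's middle towards the handle. To be left alone.
- lint_drawer: White plastic lint filter drawer, 58 mm along the tray's x, 126 mm along the tray's y, 36 mm high, lying flat in the tray towards its +x end. Origin: on its underside, near its middle. To be left alone.

How it is judged:
By the outcome, as a careful person would: the job done as asked, in the order asked, and still so for the second after the job is handed in, with the robot touching nothing.
It also fails if it takes over 72 s, if anything falls off the work surface, if the arm or the gripper's body presses on something with over 40 N, if the wrist force passes 120 N, or if a joint passes its speed limit or range.

## Working session

There is one attempt and no reset: what is moved stays moved. The work goes in short steps, Python scripts to look and compute and a shell command to move; the robot and the scene stay as the last step left them, time stands still between calls to the robot, and variables do not carry over. Pictures are saved under pics/ and viewed, and the job is handed in when it is done.

```bash
mkdir -p pics; ls
python3 - <<'E'
from station import manip, eyes
import cv2,numpy as np
print(manip.observe())
for n in ("top","side"):
    im=eyes.capture(n); cv2.imwrite(f"pics/{n}0.png",cv2.cvtColor(im,cv2.COLOR_RGB2BGR))
    print(eyes.camera_model(n))
E
```

```text
pics
{'clock': 0.0, 'joint_positions': array([ 1.05532350e+00,  1.04675586e-01,  9.64869901e-02,  1.56392650e+00,
       -3.20447440e-05,  1.35308467e+00]), 'qd': array([-3.73444059e-04, -4.64771680e-04,  9.47478669e-04, -2.58677407e-05,
       -1.47568230e-03, -1.40816398e-03]), 'effort': array([-2.33421051e-03, -5.56923544e+01,  5.03656340e+01,  1.63421180e-02,
       -4.58574577e-04,  2.56495224e-05]), 'tcp_pos': array([0.17586496, 0.5732943 , 0.23054598]), 'ee_rot': array([ 2.52592109e+00,  1.86702176e+00, -1.87168297e-03]), 'force': array([ 0.26574068,  0.47710398, -0.09718239]), 'torque': array([0.01626799, 0.04631213, 0.00499628]), 'gripper_width': 0.08553610151358111}
{'K': array([[411.53472181,   0.        , 276.49909689],
       [  0.        , 411.53472181, 217.1936924 ],
       [  0.        ,   0.        ,   1.        ]]), 'R': array([[ 0.02184974, -0.9987349 ,  0.04529004],
       [-0.9930847 , -0.02690819, -0.1142748 ],
       [ 0.1153489 , -0.04247997, -0.99241629]]), 't': array([0.02333006, 0.62847832, 0.61322428])}
{'K': array([[393.31062869,   0.        , 282.42110307],
       [  0.        , 393.31062869, 213.19247852],
       [  0.        ,   0.        ,   1.        ]]), 'R': array([[-0.93175966, -0.36286473,  0.01237423],
       [-0.25819888,  0.63826883, -0.72522151],
       [ 0.25525922, -0.67892716, -0.68840442]]), 't': array([0.59352533, 0.15184364, 0.53885557])}
```

View pics/top0.png

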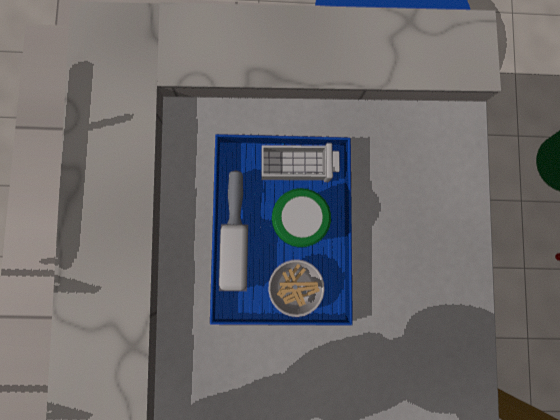

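View pics/side0.png

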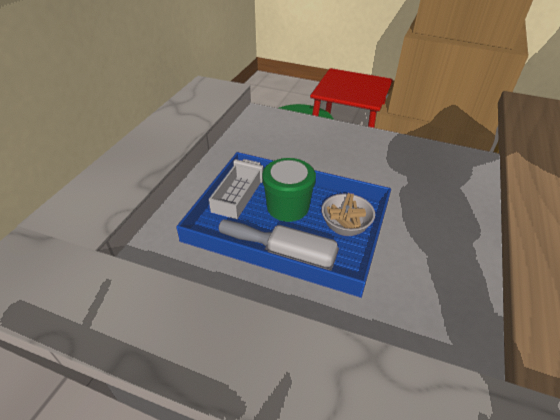

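```bash
cat > h.py <<'E'
import numpy as np,cv2
from station import manip,eyes
from scipy.optimize import minimize
def proj(n,X):
    c=eyes.camera_model(n); P=(np.atleast_2d(X)@c["R"].T+c["t"])@c["K"].T
    return P[:,:2]/P[:,2:]
def back(n,uv,z):
    c=eyes.camera_model(n); uv=np.atleast_2d(np.array(uv,float))
    d=np.c_[uv,np.ones(len(uv))]@np.linalg.inv(c["K"]).T@c["R"]
    o=-c["R"].T@c["t"]; return o+d*((z-o[2])/d[:,2])[:,None]
def mask(im):
    h=cv2.cvtColor(im,cv2.COLOR_RGB2HSV)
    m=((h[...,0]>105)&(h[...,0]<125)&(h[...,1]>150)&(h[...,2]>40)).astype(np.uint8)
    m[:100]=0
    n,l,s,_=cv2.connectedComponentsWithStats(m)
    m=(l==1+np.argmax(s[1:,4])).astype(np.uint8)
    return m
def hull(im):
    p=np.argwhere(mask(im))[:,::-1].astype(np.int32)
    return cv2.convexHull(p)[:,0]
def box(x,y,a):
    c,s=np.cos(a),np.sin(a)
    return np.array([[x+c*u-s*v,y+s*u+c*v,z] for u in(-.15,.15) for v in(-.11,.11) for z in(0,.035)])
def fit(ims,p0):
    hs={n:hull(i).astype(float) for n,i in ims.items()}
    def pm(n,p):
        return cv2.convexHull(proj(n,box(*p)).astype(np.float32))
    def cost(p):
        e=0
        for n,h in hs.items():
            P=pm(n,p)
            # support function difference over directions
            t=np.linspace(0,2*np.pi,180,endpoint=False);d=np.c_[np.cos(t),np.sin(t)]
            s1=(P[:,0]@d.T).max(0); s2=(h@d.T).max(0)+.25
            e+=np.abs(s1-s2).mean()
        return e
    r=minimize(cost,p0,method="Nelder-Mead",options=dict(xatol=1e-5,fatol=1e-5,maxiter=2000))
    return r.x,r.fun
def get():
    return {n:eyes.capture(n) for n in("top","side")}
E
python3 - <<'E'
from h import *
top=cv2.cvtColor(cv2.imread("pics/top0.png"),cv2.COLOR_BGR2RGB);side=cv2.cvtColor(cv2.imread("pics/side0.png"),cv2.COLOR_BGR2RGB)
print(back("top",[(216,135),(350,137),(352,323),(211,323)],.035))
p0=[.55,.02,0]
for s in({"top":top},{"side":side},{"top":top,"side":side}): print(fit(s,p0))
print("left ledge edge", back("top",[(157,100),(150,400)],.047),"right", back("top",[(200,88),(480,92)],.047))
b=cv2.imread("pics/top0.png")
cv2.imwrite("pics/z1.png",cv2.resize(b[70:220,130:330],None,fx=4,fy=4,interpolation=cv2.INTER_NEAREST))
cv2.imwrite("pics/z2.png",cv2.resize(cv2.imread("pics/side0.png")[70:310,60:360],None,fx=2.5,fy=2.5,interpolation=cv2.INTER_NEAREST))
E
```

```text
[[ 0.75780826  0.1386758   0.035     ]
 [ 0.76236363 -0.07814434  0.035     ]
 [ 0.46644554 -0.08163431  0.035     ]
 [ 0.46306144  0.13486433  0.035     ]]
(array([0.61371836, 0.02919271, 0.00892131]), np.float64(1.2306450898668788))
(array([0.61384308, 0.02762384, 0.01053906]), np.float64(1.096201542664501))
(array([0.61380957, 0.02820462, 0.01006889]), np.float64(2.368882904103688))
left ledge edge [[0.80751015 0.23210072 0.047     ]
 [0.35399154 0.21733931 0.047     ]] right [[ 0.83010992  0.16561742  0.047     ]
 [ 0.84243946 -0.29083349  0.047     ]]
```

View pics/z1.png

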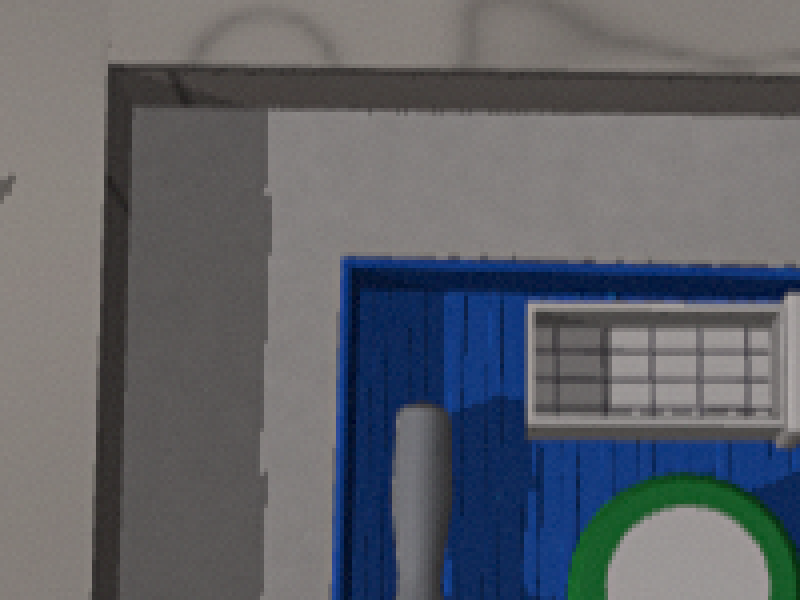

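View pics/z2.png

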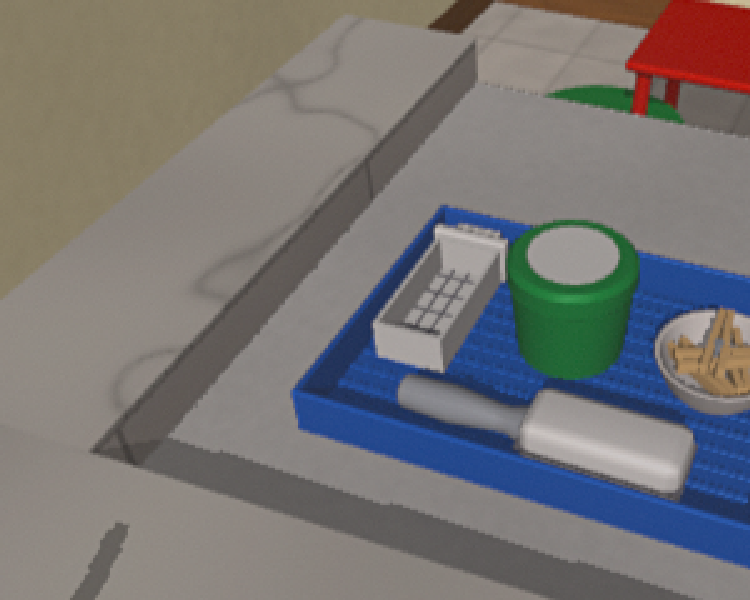

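Run:
```python
from h import *
from scipy.spatial.transform import Rotation as R
top=cv2.cvtColor(cv2.imread("pics/top0.png"),cv2.COLOR_BGR2RGB)
print("corner top z47",back("top",[(157.3,86.5)],.047),"bottom",back("top",[(163,96.8)],0))
g=cv2.cvtColor(top,cv2.COLOR_RGB2GRAY).astype(float)
# ledge top edges: strongest drop bright->dark
us=np.arange(180,480,10); pts=[]
for u in us:
    c=np.diff(cv2.GaussianBlur(g,(1,3),0)[80:100,u]); pts.append((u,80+np.argmin(c)+.5))
w=back("top",pts,.047); k=np.polyfit(w[:,1],w[:,0],1); k=np.polyfit(w[(e:=abs(w[:,0]-np.polyval(k,w[:,1])))<.003,1],w[e<.003,0],1); print("side face x=",k, e.max())
pts=[]
for v in range(100,300,8):
    c=np.diff(cv2.GaussianBlur(g,(3,1),0)[v,140:166]); pts.append((140+np.argmin(c)+.5,v))
w=back("top",pts,.047); k2=np.polyfit(w[:,0],w[:,1],1);k2=np.polyfit(w[(e:=abs(w[:,1]-np.polyval(k2,w[:,0])))<.003,0],w[e<.003,1],1); print("back face y=",k2,e.max())
y=(k2[0]*k[1]+k2[1])/(1-k[0]*k2[0]); x=np.polyval(k,y); a=(k2[0]-k[0])/2
print("corner",x,y,"yaw",a)
print("home",np.array([x,y])-R.from_euler('z',a).as_matrix()[:2,:2]@[.15,.11])
print("tub top",back("top",[(302,216)],.084),"dish",back("top",[(297,288)],.04))
c=manip.observe()["ee_rot"]; 
tgt=R.from_euler('x',.35)*R.from_euler('z',.03)*R.from_rotvec([np.pi,0,0])
print("turn y-push",(tgt*R.from_rotvec(c).inv()).as_rotvec())
```

```text
corner top z47 [[0.82976743 0.23284866 0.047     ]] bottom [[0.83249437 0.23467517 0.        ]]
side face x= [-0.02527176  0.83748763] 0.0008291270255077476
back face y= [0.02513811 0.21324484] 0.0008497518969261264
corner 0.8315702790239996 0.23414894085921237 yaw 0.02520493254345828
home [0.68439017 0.12040354]
tub top [[0.6248516  0.00350165 0.084     ]] dish [[0.51842892 0.0049362  0.04      ]]
turn y-push [ 0.30408633  0.21628593 -1.229787  ]
```

```bash
python3 -m crank '[20,-30,0,0.1,0.07,-0.4,1, 20,-30,0,0.1,0.07,-0.4,1, 20,-30,0,0.1,0.07,-0.4,1, 43.9,-71.4,0,0.304,0.216,-1.235,1, 43.9,-71.4,0,0.304,0.216,-1.235,1, 43.9,-71.4,0,0.304,0.216,-1.235,1, 43.9,-71.4,0,0.304,0.216,-1.235,1, 43.9,-71.4,0,0.304,0.216,-1.235,1, 43.9,-71.4,0,0.304,0.216,-1.235,1, 43.9,-71.4,0,0.304,0.216,-1.235,1, 43.9,-71.4,0,0.304,0.216,-1.235,1, 43.9,-71.4,0,0.304,0.216,-1.235,1]'
python3 -c "
from station import manip
s=manip.observe();print(s['clock'],s['tcp_pos'],s['ee_rot'],s['joint_positions'],s['force'])"
```

```text
clock: 1.3
tcp_pos: [0.4925, 0.0614, 0.2311]
ee_rot: [-2.792, -0.033, -0.01]
force: [0.1, 0.8, 0.5]
gripper_width: 0.0852
1.3 [0.49250304 0.06137272 0.23111988] [-2.79189512 -0.03314102 -0.00970075] [-0.35193318 -0.174913   -0.2112238   1.65685102  0.32826177  1.17483248] [0.14148761 0.79127706 0.46262905]
```

```bash
python3 -m crank '[12.2,-20.1,0,0,0,0,1, 12.2,-20.1,0,0,0,0,1, 12.2,-20.1,0,0,0,0,1, 12.2,-20.1,0,0,0,0,1, 12.2,-20.1,0,0,0,0,1, 12.2,-20.1,-12,0,0,0,1, 12.2,-20.1,-16,0,0,0,1, 12.2,-20.1,-16,0,0,0,1, 12.2,-20.1,-16,0,0,0,1, 12.2,-20.1,-16,0,0,0,1, 12.2,-20.1,-16,0,0,0,1]'
python3 - <<'E'
from h import *
im=eyes.capture("side");cv2.imwrite("pics/s1.png",cv2.cvtColor(im,cv2.COLOR_RGB2BGR))
E
```

```text
clock: 2.4
tcp_pos: [0.615, -0.1379, 0.0741]
ee_rot: [-2.793, -0.035, -0.013]
force: [0.5, 0.0, 0.3]
gripper_width: 0.0851
```

View pics/s1.png

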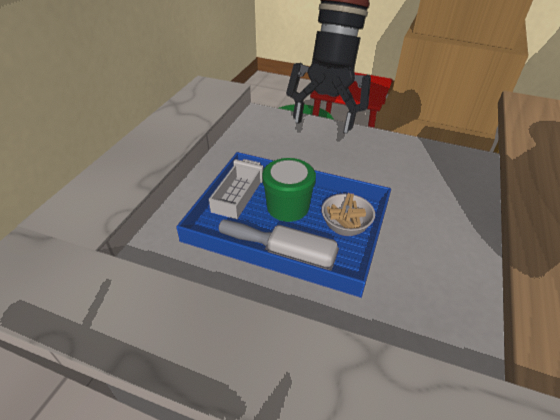

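```bash
python3 -m crank '[0,0,-3.5,0,0,0,1, 0,0,-5.5,0,0,0,1, 0,0,-6.5,0,0,0,1, 0,0,-6.5,0,0,0,1, 0,0,-6.5,0,0,0,1]'
python3 - <<'E'
from h import *
im=eyes.capture("side");cv2.imwrite("pics/s2.png",cv2.resize(cv2.cvtColor(im,cv2.COLOR_RGB2BGR)[20:270,150:450],None,fx=2.4,fy=2.4))
im=eyes.capture("top");cv2.imwrite("pics/t2.png",cv2.cvtColor(im,cv2.COLOR_RGB2BGR))
E
```

```text
clock: 2.95
tcp_pos: [0.615, -0.138, 0.0084]
ee_rot: [-2.793, -0.035, -0.012]
force: [-0.2, -0.0, 0.2]
gripper_width: 0.0853
```

View pics/s2.png

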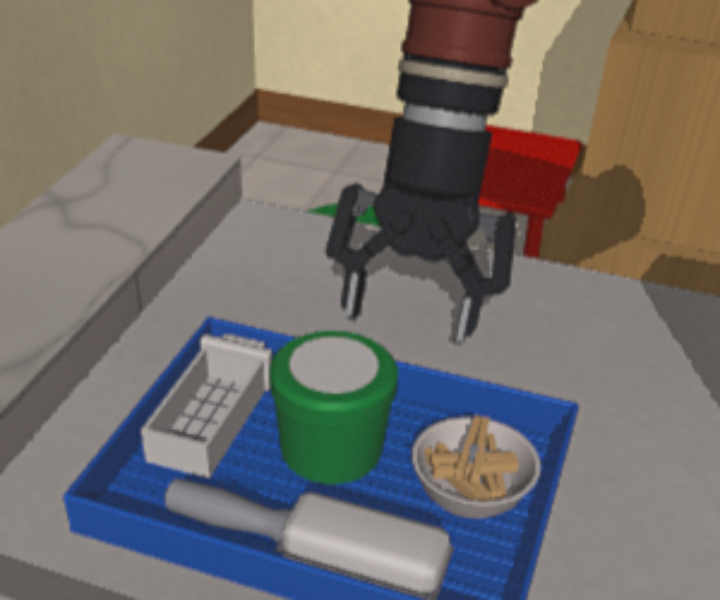

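View pics/t2.png

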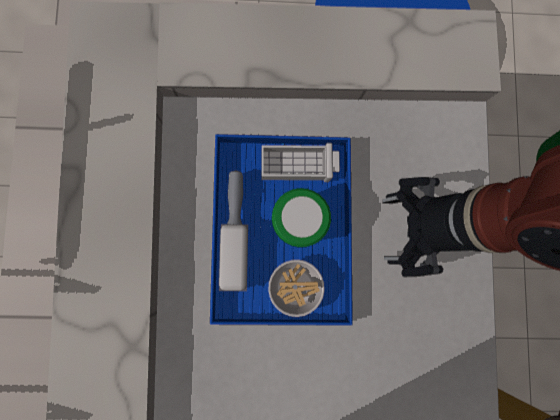

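```bash
python3 -m crank '[0,0.5,-0.3,0,0,0,1, 0,1,-0.4,0,0,0,1, 0,1.5,-0.4,0,0,0,1, 0,2,-0.4,0,0,0,1, 0,2.5,-0.4,0,0,0,1, 0,3,-0.4,0,0,0,1, 0,3.3,-0.4,0,0,0,1, 0,3.6,-0.4,0,0,0,1, 0,3.8,-0.4,0,0,0,1, 0,4.0,-0.4,0,0,0,1]'; python3 -m crank '[0,0.2,0,0,0,0,1, 0,0.4,0,0,0,0,1, 0,0.6,0,0,0,0,1, 0,0.8,0,0,0,0,1, 0,1,0,0,0,0,1]'; python3 -m crank '[0,0.2,0,0,0,0,1, 0,0.4,0,0,0,0,1, 0,0.6,0,0,0,0,1, 0,0.8,0,0,0,0,1, 0,1,0,0,0,0,1]'
cat > look.py <<'E'
import sys
from h import *
from scipy.spatial.transform import Rotation as R
t=sys.argv[1]; ims=get()
for n,i in ims.items(): cv2.imwrite(f"pics/{n}_{t}.png",cv2.cvtColor(i,cv2.COLOR_RGB2BGR))
p0=[float(v) for v in sys.argv[2:5]]
H=np.array([.6844,.1204])
for k in ("top","side"):
    x,f=fit({k:ims[k]},p0); d=R.from_euler('z',-.0252).as_matrix()[:2,:2]@(x[:2]-H)
    print(k,x.round(4),round(f,2),"rel home mm",(d*1e3).round(1),"yaw",round(x[2]-.0252,4))
s=manip.observe();print(s["clock"],s["tcp_pos"].round(4),s["force"].round(1),s["torque"].round(2))
E
python3 look.py a .614 .028 .01
```

```text
clock: 4.05
tcp_pos: [0.6139, -0.0973, 0.0023]
ee_rot: [-2.792, -0.034, -0.009]
force: [1.0, -1.6, -0.1]
gripper_width: 0.0855
clock: 4.55
tcp_pos: [0.6139, -0.0873, 0.0023]
ee_rot: [-2.792, -0.034, -0.009]
force: [0.4, -0.9, 0.0]
gripper_width: 0.0854
clock: 5.05
tcp_pos: [0.6139, -0.0775, 0.0024]
ee_rot: [-2.793, -0.034, -0.01]
force: [0.3, -4.6, -0.4]
gripper_width: 0.0856
top [0.6122 0.0362 0.0235] 1.36 rel home mm [-74.3 -82.3] yaw -0.0017
side [0.6129 0.0357 0.023 ] 0.99 rel home mm [-73.6 -82.8] yaw -0.0022
5.15 [ 0.6139 -0.0772  0.0024] [ 1.2 -3.2 -0.1] [-0.9  -0.11 -0.08]
```

View pics/top_a.png

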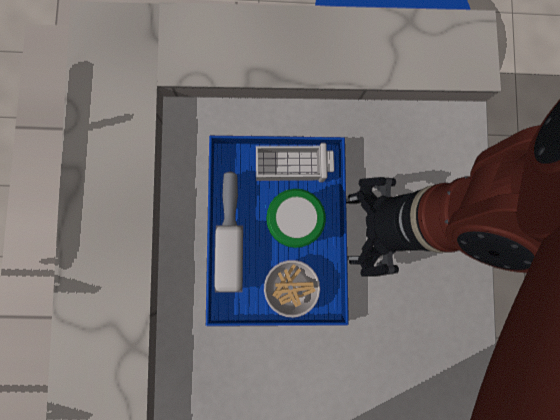

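```bash
python3 -m crank '[0,0.3,0,0,0,0,1, 0,0.6,0,0,0,0,1, 0,0.9,0,0,0,0,1, 0,1.2,0,0,0,0,1, 0,1.5,0,0,0,0,1, 0,1.8,0,0,0,0,1, 0,2.1,0,0,0,0,1, 0,2.4,0,0,0,0,1, -0.1,2.7,0,0,0,0,1, -0.1,3,0,0,0,0,1, -0.1,3.3,0,0,0,0,1, -0.1,3.6,0,0,0,0,1]'; python3 -m crank '[0,0.3,0,0,0,0,1, 0,0.6,0,0,0,0,1, 0,0.9,0,0,0,0,1, 0,1.2,0,0,0,0,1, 0,1.5,0,0,0,0,1, 0,1.8,0,0,0,0,1, 0,2.1,0,0,0,0,1, 0,2.4,0,0,0,0,1, -0.1,2.7,0,0,0,0,1, -0.1,3,0,0,0,0,1, -0.1,3.3,0,0,0,0,1, -0.1,3.6,0,0,0,0,1]'
python3 look.py b .614 .108 .024
```

```text
clock: 6.35
tcp_pos: [0.6128, -0.0412, 0.0023]
ee_rot: [-2.792, -0.034, -0.009]
force: [-0.5, -5.2, 0.9]
gripper_width: 0.0855
clock: 7.55
tcp_pos: [0.6118, -0.0052, 0.0023]
ee_rot: [-2.792, -0.034, -0.009]
force: [-0.2, -5.6, 0.2]
gripper_width: 0.0857
top [0.6099 0.1084 0.0251] 1.28 rel home mm [-74.8 -10.1] yaw -0.0001
side [0.6161 0.0951 0.066 ] 3.05 rel home mm [-69.  -23.6] yaw 0.0408
7.65 [ 0.6118 -0.0047  0.0023] [ 1.2 -1.4  0.9] [-0.64 -0.05 -0.05]
```

```bash
python3 -m crank '[0,0.2,0,0,0,0,1, 0,0.4,0,0,0,0,1, 0,0.6,0,0,0,0,1, 0,0.7,0,0,0,0,1, 0,0.8,0,0,0,0,1]'; for i in 1 2; do python3 -m crank '[0,0.1,0,0,0,0,1]'; done
```

```text
clock: 8.15
tcp_pos: [0.6119, 0.0026, 0.0023]
ee_rot: [-2.792, -0.034, -0.009]
force: [-0.6, -4.8, 0.4]
gripper_width: 0.0853
clock: 8.25
tcp_pos: [0.6119, 0.0035, 0.0023]
ee_rot: [-2.792, -0.034, -0.009]
force: [-0.1, -8.2, 0.4]
gripper_width: 0.0856
clock: 8.35
tcp_pos: [0.6123, 0.0039, 0.0024]
ee_rot: [-2.794, -0.034, -0.01]
force: [2.0, -9.6, -0.6]
gripper_width: 0.0853
```

```bash
python3 -m crank '[0,0.05,0,0,0,0,1,0,0.05,0,0,0,0,1]'; python3 look.py c .610 .118 .024
```

```text
clock: 8.55
tcp_pos: [0.6124, 0.0039, 0.0024]
ee_rot: [-2.794, -0.034, -0.011]
force: [1.0, -9.7, 0.3]
gripper_width: 0.0858
top [0.6101 0.1179 0.0288] 1.22 rel home mm [-74.3  -0.6] yaw 0.0036
side [0.6163 0.0954 0.0701] 3.87 rel home mm [-68.7 -23.3] yaw 0.0449
8.65 [0.6124 0.0039 0.0024] [  1.3 -10.4  -0.4] [-2.22 -0.17  0.2 ]
```

View pics/top_c.png

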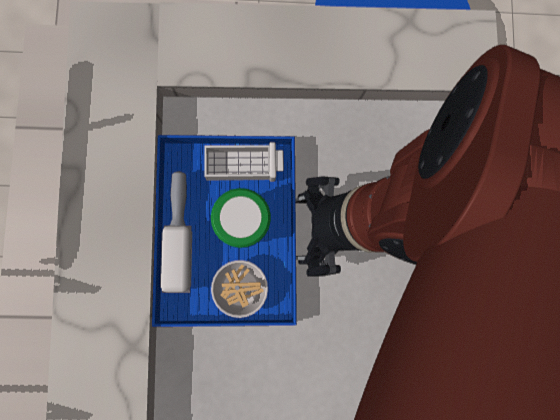

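```bash
python3 -m crank '[0,-1,0,0,0,0,1, 0,-3,0,0,0,0,1, 0,-6,0,0,0,0,1, 0,-6,3,0,0,0,1, 0,-6,8,0,0,0,1, 0,-6,13,0,0,0,1, 0,-6,18,0,0,0,1, 0,-6,18,0,0,0,1, 0,-6,18,0,0,0,1]'; python3 look.py d .610 .118 .024
python3 - <<'E'
from h import *
from scipy.spatial.transform import Rotation as R
t=R.from_euler('z',np.pi/2+.025)*R.from_rotvec([np.pi,0,0]); s=manip.observe()
print((t*R.from_rotvec(s["ee_rot"]).inv()).as_rotvec(), (np.array([.4,.113,.18])-s["tcp_pos"])*100)
E
```

```text
clock: 9.55
tcp_pos: [0.6126, -0.0549, 0.1837]
ee_rot: [-2.792, -0.035, -0.013]
force: [0.4, 0.1, -0.8]
gripper_width: 0.085
top [0.6101 0.1179 0.0288] 1.22 rel home mm [-74.3  -0.6] yaw 0.0036
side [0.6163 0.0954 0.0701] 3.89 rel home mm [-68.7 -23.3] yaw 0.0449
9.65 [ 0.6113 -0.0545  0.181 ] [ 0.3 -0.7 -0.5] [-0.3   0.    0.03]
[-0.27568424 -0.27500311  1.55385836] [-21.12850384  16.74709362  -0.10344438]
```

View pics/side_d.png

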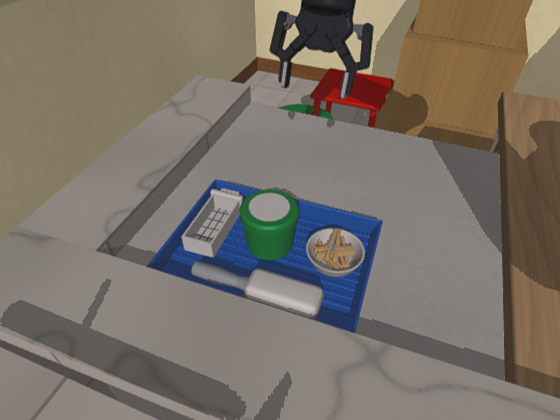

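```bash
python3 -m crank '[-21.1,16.7,0,-0.276,-0.275,1.554,1, -21.1,16.7,0,-0.276,-0.275,1.554,1, -21.1,16.7,0,-0.276,-0.275,1.554,1, -21.1,16.7,0,-0.276,-0.275,1.554,1, -21.1,16.7,0,-0.276,-0.275,1.554,1, -21.1,16.7,0,-0.276,-0.275,1.554,1, -21.1,16.7,0,-0.276,-0.275,1.554,1, -21.1,16.7,0,-0.276,-0.275,1.554,1, -21.1,16.7,0,-0.276,-0.275,1.554,1, -21.1,16.7,0,-0.276,-0.275,1.554,1, -21.1,16.7,0,-0.276,-0.275,1.554,1, -21.1,16.7,0,-0.276,-0.275,1.554,1]'; python3 -m crank '[0,0,0,0,0,0,1]'
```

```text
clock: 10.85
tcp_pos: [0.3997, 0.1127, 0.1809]
ee_rot: [-2.189, -2.251, -0.001]
force: [-0.7, 0.4, 0.1]
gripper_width: 0.0855
clock: 10.95
tcp_pos: [0.4002, 0.1123, 0.1812]
ee_rot: [-2.194, -2.245, -0.002]
force: [-0.6, -0.7, -0.0]
gripper_width: 0.0854
```

```bash
python3 -m crank '[0,0,-5,0,0,0,1, 0,0,-10,0,0,0,1, 0,0,-14,0,0,0,1, 0,0,-16.5,0,0,0,1, 0,0,-17.4,0,0,0,1, 0,0,-17.4,0,0,0,1, 0,0,-17.4,0,0,0,1, 0,0,-17.4,0,0,0,1]'; python3 look.py e .610 .118 .024
```

```text
clock: 11.75
tcp_pos: [0.4022, 0.112, 0.01]
ee_rot: [2.192, 2.248, 0.006]
force: [-0.3, 0.8, 0.4]
gripper_width: 0.085
top [0.6101 0.1179 0.0288] 1.12 rel home mm [-74.3  -0.6] yaw 0.0036
side [0.6163 0.0953 0.0701] 3.9 rel home mm [-68.7 -23.3] yaw 0.0449
11.85 [0.4019 0.1121 0.0097] [ 0.9  0.2 -0.5] [ 0.01 -0.02 -0.01]
```

View pics/top_e.png

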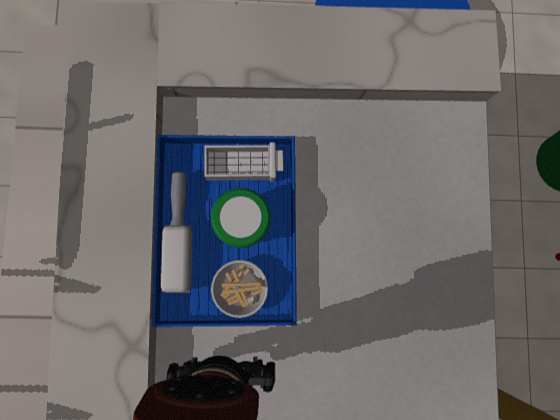

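View pics/side_e.png

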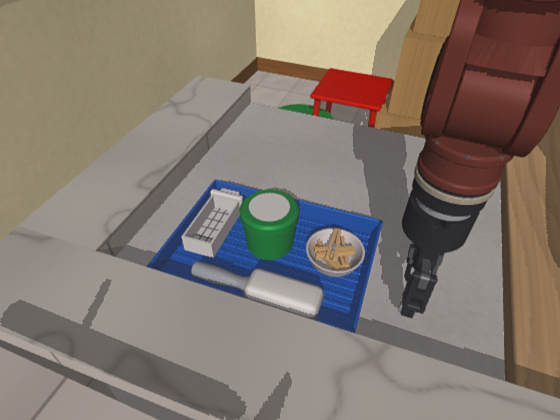

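```bash
python3 -m crank '[0.5,0,-0.4,0,0,0,1, 1,0,-0.6,0,0,0,1, 1.5,0,-0.6,0,0,0,1, 2,0,-0.6,0,0,0,1, 2.5,0,-0.6,0,0,0,1, 3,0,-0.6,0,0,0,1, 3.4,0,-0.6,0,0,0,1, 3.7,0,-0.6,0,0,0,1, 4,0,-0.6,0,0,0,1]'; python3 -m crank '[0.2,0,0,0,0,0,1, 0.4,0,0,0,0,0,1, 0.6,0,0,0,0,0,1, 0.8,0,0,0,0,0,1, 1,0,0,0,0,0,1]';  python3 -m crank '[0.2,0,0,0,0,0,1, 0.4,0,0,0,0,0,1, 0.6,0,0,0,0,0,1, 0.8,0,0,0,0,0,1, 1,0,0,0,0,0,1]'; python3 look.py f .62 .118 .024
```

```text
clock: 12.75
tcp_pos: [0.4411, 0.1121, 0.0023]
ee_rot: [2.193, 2.25, 0.003]
force: [0.3, -0.2, 1.1]
gripper_width: 0.0858
clock: 13.25
tcp_pos: [0.4498, 0.1121, 0.0021]
ee_rot: [-2.192, -2.249, -0.001]
force: [-8.5, -0.2, 6.5]
gripper_width: 0.0855
clock: 13.75
tcp_pos: [0.4596, 0.1122, 0.0021]
ee_rot: [-2.191, -2.249, -0.001]
force: [-8.1, -0.4, 5.0]
gripper_width: 0.0855
top [0.622  0.1186 0.0183] 1.51 rel home mm [-62.4  -0.2] yaw -0.0069
side [0.6295 0.0968 0.0809] 6.18 rel home mm [-55.5 -22.2] yaw 0.0557
13.85 [0.46   0.1122 0.0021] [-4.9 -0.7  3.5] [0.03 0.88 0.09]
```

View pics/top_f.png

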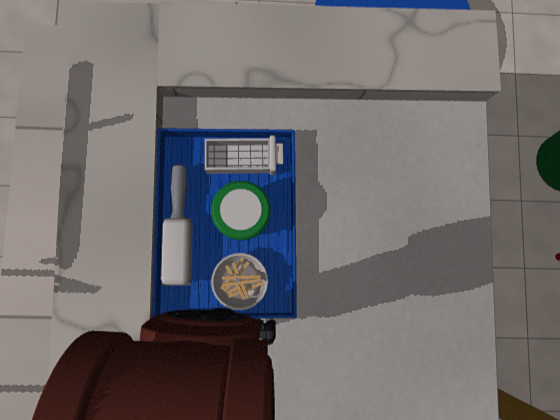

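View pics/side_f.png

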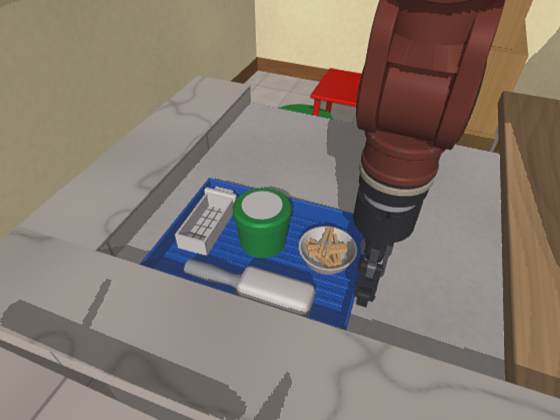

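```bash
python3 -m crank '[-0.4,0,0,0,0,0,1, -0.5,0,0.4,0,0,0,1, -0.5,0,0.4,0,0,0,1, -0.5,0,0.4,0,0,0,1]'; python3 -m crank '[0.2,0,0,0,0,0,1, 0.4,0,0,0,0,0,1, 0.6,0,0,0,0,0,1, 0.8,0,0,0,0,0,1, 1,0,0,0,0,0,1, 1.2,0,0,0,0,0,1]';  python3 -m crank '[0.2,0,0,0,0,0,1, 0.4,0,0,0,0,0,1, 0.6,0,0,0,0,0,1, 0.8,0,0,0,0,0,1, 1,0,0,0,0,0,1]'; python3 -c "
from station import manip
s=manip.observe();print(s['joint_positions'],s['torque'])"
```

```text
clock: 14.25
tcp_pos: [0.4563, 0.1121, 0.0067]
ee_rot: [2.192, 2.249, 0.005]
force: [1.1, 0.5, 0.3]
gripper_width: 0.0855
clock: 14.85
tcp_pos: [0.4667, 0.1122, 0.0061]
ee_rot: [-2.191, -2.249, -0.0]
force: [-8.6, 0.1, 6.4]
gripper_width: 0.0854
clock: 15.35
tcp_pos: [0.4767, 0.1122, 0.006]
ee_rot: [-2.191, -2.249, -0.0]
force: [-8.1, 0.5, 6.6]
gripper_width: 0.0851
[-0.03759272 -0.14539597 -0.56327922  1.15421087  0.00152636 -0.06354638] [-0.00319196  1.4751412   0.01691015]
```

```bash
python3 -m crank '[-0.8,0,0,0,0,0,1, -1.5,0,0,0,-0.1,0,1, -1.5,0,0,0,-0.2,0,1, -1.5,0,0,0,-0.35,0,1, -1.5,0,0,0,-0.35,0,1, -1.5,0,0,0,-0.35,0,1, -1.5,0,0,0,-0.35,0,1, -1.5,0,0,0,-0.35,0,1]'; python3 -m crank '[0.3,0,0,0,0,0,1, 0.6,0,0,0,0,0,1, 0.8,0,0,0,0,0,1, 1,0,0,0,0,0,1, 1.2,0,0,0,0,0,1, 1.4,0,0,0,0,0,1]';  python3 -m crank '[0.2,0,0,0,0,0,1, 0.4,0,0,0,0,0,1, 0.6,0,0,0,0,0,1, 0.8,0,0,0,0,0,1, 1,0,0,0,0,0,1]'; python3 look.py g .64 .118 .024
```

```text
clock: 16.15
tcp_pos: [0.4637, 0.1119, 0.0073]
ee_rot: [2.003, 2.055, 0.357]
force: [0.2, -0.1, 0.3]
gripper_width: 0.0857
clock: 16.75
tcp_pos: [0.477, 0.1121, 0.0063]
ee_rot: [2.002, 2.055, 0.357]
force: [0.2, -0.4, 1.5]
gripper_width: 0.0853
clock: 17.25
tcp_pos: [0.4864, 0.1122, 0.0061]
ee_rot: [2.003, 2.056, 0.356]
force: [-7.4, -0.4, 5.8]
gripper_width: 0.0849
top [0.6414 0.1186 0.0311] 1.16 rel home mm [-43.   -0.7] yaw 0.0059
side [0.6493 0.0956 0.068 ] 3.87 rel home mm [-35.7 -23.9] yaw 0.0428
17.35 [0.4866 0.1122 0.0061] [-3.1  1.4  2.8] [0.06 0.8  0.08]
```

View pics/side_g.png

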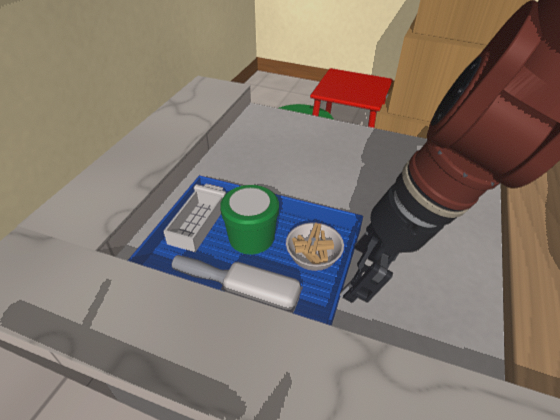

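View pics/top_g.png

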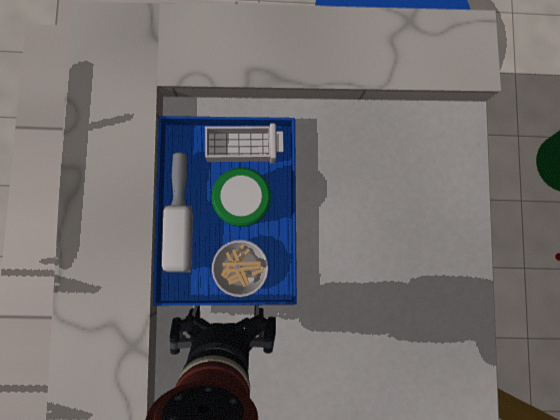

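```bash
python3 -m crank '[0.3,0,0,0,0,0,1, 0.6,0,0,0,0,0,1, 0.9,0,0,0,0,0,1, 1.2,0,0,0,0,0,1, 1.5,0,0,0,0,0,1, 1.8,0,0,0,0,0,1, 2.1,0,0,0,0,0,1, 2.4,0,0,0,0,0,1, 2.7,0,0,0,0,0,1, 3,0,0,0,0,0,1, 3.3,0.1,0,0,0,0,1, 3.5,0.1,0,0,0,0,1]'; python3 look.py i .675 .118 .024
```

```text
clock: 18.55
tcp_pos: [0.5214, 0.1131, 0.006]
ee_rot: [2.003, 2.056, 0.356]
force: [-7.5, -0.3, 5.2]
gripper_width: 0.0855
top [0.6768 0.1182 0.0252] 2.4 rel home mm [-7.6 -2. ] yaw 0.0
side [0.6853 0.0957 0.0621] 3.71 rel home mm [  0.3 -24.7] yaw 0.0369
18.65 [0.5216 0.1131 0.006 ] [-3.7 -0.5  1.9] [-0.13  0.81 -0.06]
```

View pics/top_i.png

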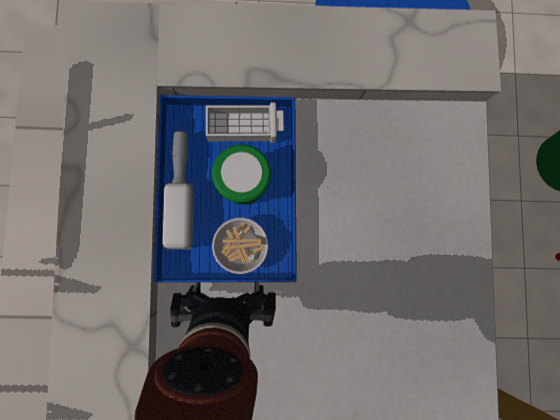

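```bash
sed -i 's/m\[:100\]=0/m[:40]=0/' h.py; python3 -m crank '[0.2,0,0,0,0,0,1, 0.4,0,0,0,0,0,1, 0.5,0,0,0,0,0,1]'; for i in 1 2 3 4; do python3 -m crank '[0.1,0,0,0,0,0,1]'; done;  python3 look.py j .68 .118 .024
```

```text
clock: 18.95
tcp_pos: [0.5264, 0.1131, 0.006]
ee_rot: [2.003, 2.056, 0.356]
force: [-8.1, -1.1, 4.8]
gripper_width: 0.0852
clock: 19.05
tcp_pos: [0.5273, 0.1132, 0.006]
ee_rot: [2.003, 2.056, 0.356]
force: [-6.7, 0.7, 4.7]
gripper_width: 0.0853
clock: 19.15
tcp_pos: [0.5283, 0.1132, 0.006]
ee_rot: [2.003, 2.056, 0.356]
force: [-7.7, 0.6, 3.9]
gripper_width: 0.0853
clock: 19.25
tcp_pos: [0.5293, 0.1132, 0.006]
ee_rot: [2.003, 2.056, 0.356]
force: [-7.1, -0.7, 4.8]
gripper_width: 0.0853
clock: 19.35
tcp_pos: [0.5303, 0.1132, 0.006]
ee_rot: [2.003, 2.056, 0.356]
force: [-7.6, -0.9, 5.3]
gripper_width: 0.0852
top [0.6853 0.119  0.0242] 1.16 rel home mm [ 0.9 -1.5] yaw -0.001
side [0.6942 0.0959 0.0646] 3.74 rel home mm [  9.2 -24.8] yaw 0.0394
19.45 [0.5304 0.1132 0.006 ] [-5.5 -0.5  3.2] [-0.02  1.04  0.  ]
```

```bash
for i in 1 2 3 4; do python3 -m crank '[0.05,0,0,0,0,0,1]' | grep -E "tcp|force"; done;  python3 - <<'E'
from h import *
b=cv2.cvtColor(eyes.capture("top"),cv2.COLOR_RGB2BGR)
cv2.imwrite("pics/z3.png",cv2.resize(b[75:225,140:340],None,fx=4,fy=4,interpolation=cv2.INTER_NEAREST))
E
```

```text
tcp_pos: [0.5307, 0.1132, 0.0059]
force: [-10.6, -1.4, 6.5]
tcp_pos: [0.5308, 0.1132, 0.0059]
force: [-14.5, -0.2, 11.3]
tcp_pos: [0.5309, 0.1132, 0.0058]
force: [-20.3, -0.6, 14.9]
tcp_pos: [0.531, 0.1132, 0.0058]
force: [-24.8, -0.4, 19.7]
```

View pics/z3.png

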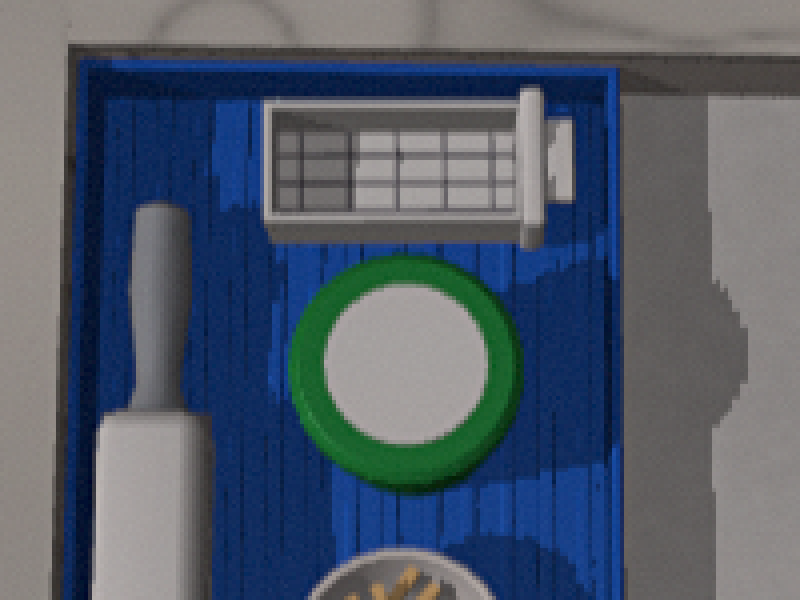

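```bash
python3 -m crank '[-0.3,0,0,0,0,0,1, -1,0,0,0,0,0,1, -3,0,0,0,0,0,1, -6,0,0,0,0,0,1, -6,0,4,0,0,0,1, -6,0,9,0,0,0,1, -6,0,14,0,0,0,1, -6,0,18,0,0,0,1, -6,0,18,0,0,0,1, -6,0,18,0,0,0,1]'; python3 look.py k .684 .119 .025
python3 - <<'E'
from h import *
from scipy.spatial.transform import Rotation as R
t=R.from_euler('x',.35)*R.from_euler('z',.025)*R.from_rotvec([np.pi,0,0]); s=manip.observe()
print((t*R.from_rotvec(s["ee_rot"]).inv()).as_rotvec(), (np.array([.675,-.055,.18])-s["tcp_pos"])*100)
b=cv2.imread("pics/top_k.png")
cv2.imwrite("pics/z4.png",cv2.resize(b[75:295,140:310],None,fx=3,fy=2.7,interpolation=cv2.INTER_NEAREST))
E
```

```text
clock: 20.9
tcp_pos: [0.4733, 0.1131, 0.1872]
ee_rot: [2.001, 2.054, 0.359]
force: [-1.0, 0.2, -0.6]
gripper_width: 0.0853
top [0.6862 0.1191 0.028 ] 1.19 rel home mm [ 1.8 -1.3] yaw 0.0028
side [0.6957 0.0952 0.0592] 3.92 rel home mm [ 10.7 -25.5] yaw 0.034
21.0 [0.4722 0.1131 0.1847] [-0.4 -0.7 -0.4] [-0.01  0.34  0.01]
[ 0.54634149  0.54893675 -1.50116145] [ 20.2814129  -16.81302128  -0.46823749]
```

View pics/z4.png

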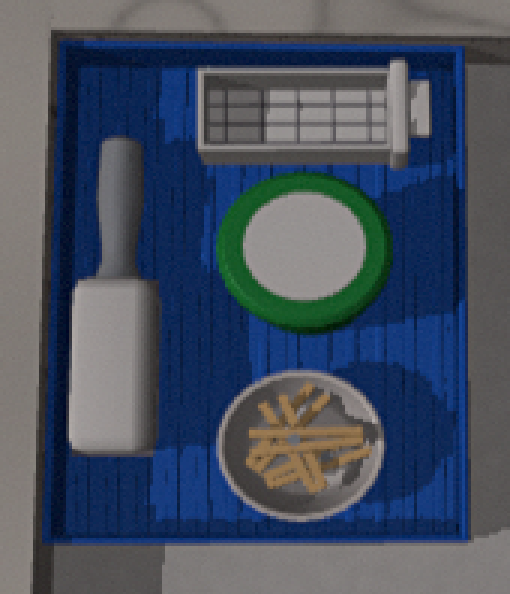

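View pics/side_k.png

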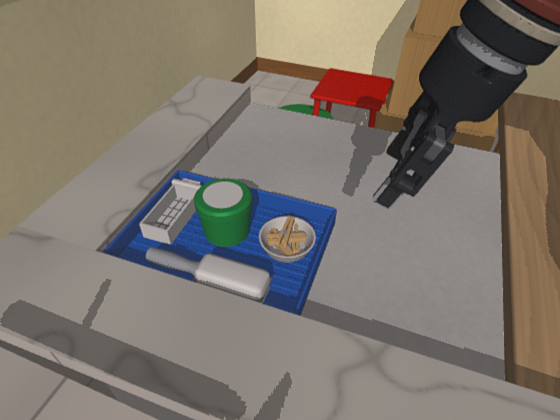

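```bash
python3 -m crank '[20.3,-16.8,0,0.546,0.549,-1.501,1, 20.3,-16.8,0,0.546,0.549,-1.501,1, 20.3,-16.8,0,0.546,0.549,-1.501,1, 20.3,-16.8,0,0.546,0.549,-1.501,1, 20.3,-16.8,0,0.546,0.549,-1.501,1, 20.3,-16.8,0,0.546,0.549,-1.501,1, 20.3,-16.8,0,0.546,0.549,-1.501,1, 20.3,-16.8,0,0.546,0.549,-1.501,1, 20.3,-16.8,0,0.546,0.549,-1.501,1, 20.3,-16.8,0,0.546,0.549,-1.501,1, 20.3,-16.8,0,0.546,0.549,-1.501,1, 20.3,-16.8,0,0.546,0.549,-1.501,1]'; python3 -m crank '[0,0,0,0,0,0,1, 0,0,0,0,0,0,1, 0,0,0,0,0,0,1]'
```

```text
clock: 22.2
tcp_pos: [0.6751, -0.0545, 0.1842]
ee_rot: [-2.799, -0.064, -0.006]
force: [0.1, 0.4, 0.2]
gripper_width: 0.0856
clock: 22.5
tcp_pos: [0.6756, -0.0544, 0.1859]
ee_rot: [-2.802, -0.078, -0.012]
force: [-0.4, 0.6, 0.6]
gripper_width: 0.0852
```

```bash
python3 -m crank '[0,0,-5,0,0,-0.031,1, 0,0,-10,0,0,-0.031,1, 0,0,-14,0,0,-0.031,1, 0,0,-17,0,0,-0.031,1, 0,0,-18.2,0,0,-0.031,1, 0,0,-18.2,0,0,-0.031,1, 0,0,-18.2,0,0,-0.031,1, 0,0,-18.2,0,0,-0.031,1, 0,0,-18.2,0,0,-0.031,1]'; python3 look.py l .684 .119 .025
```

```text
clock: 23.4
tcp_pos: [0.6771, -0.0554, 0.0063]
ee_rot: [-2.804, -0.03, -0.024]
force: [0.3, 0.3, 0.5]
gripper_width: 0.0858
top [0.6862 0.1191 0.0279] 1.19 rel home mm [ 1.8 -1.3] yaw 0.0027
side [0.6957 0.0952 0.0592] 3.92 rel home mm [ 10.7 -25.5] yaw 0.034
23.5 [ 0.6766 -0.0552  0.0055] [-0.8  0.  -0.3] [-0.3   0.04 -0.03]
```

View pics/top_l.png

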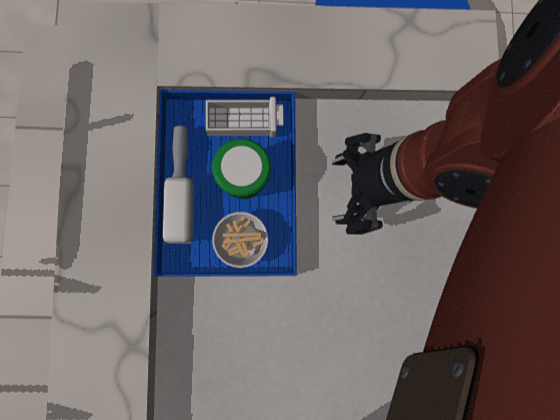

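```bash
python3 -m crank '[0,1,0,0,0,0,1, 0,2,0,0,0,0,1, 0,3,0,0,0,0,1, 0,3.8,0,0,0,0,1, 0,4.4,0,0,0,0,1, 0,4.8,0,0,0,0,1, 0,5.1,0,0,0,0,1, 0,5.3,0,0,0,0,1]'; for i in 1 2 3 4 5; do python3 -m crank '[0,0.1,0,0,0,0,1]' | grep -E "tcp|force"; done
```

```text
clock: 24.3
tcp_pos: [0.6759, -0.0018, 0.0044]
ee_rot: [-2.803, -0.029, -0.02]
force: [-0.0, -0.6, 0.7]
gripper_width: 0.0856
tcp_pos: [0.6759, -0.0009, 0.0043]
force: [-0.5, -0.7, -0.3]
tcp_pos: [0.6759, -0.0001, 0.0043]
force: [-0.1, 0.9, -0.1]
tcp_pos: [0.6759, 0.0009, 0.0043]
force: [-0.5, 0.1, 0.1]
tcp_pos: [0.6759, 0.002, 0.0043]
force: [-0.2, 0.3, 0.0]
tcp_pos: [0.6759, 0.003, 0.0043]
force: [-0.6, -0.4, 0.2]
```

```bash
for i in 1 2 3 4; do python3 -m crank '[0,0.1,0,0,0,0,1]' | grep -E "tcp|force"; done
```

```text
tcp_pos: [0.6759, 0.0041, 0.0043]
force: [-0.4, -2.3, 0.4]
tcp_pos: [0.676, 0.0044, 0.0043]
force: [-1.6, -6.6, 0.7]
tcp_pos: [0.6758, 0.005, 0.0043]
force: [-2.2, -8.0, 0.1]
tcp_pos: [0.676, 0.0052, 0.0043]
force: [-2.6, -12.5, 0.8]
```

```bash
python3 -m crank '[0,0.05,0,0,0,0,1, 0,0.05,0,0,0,0,1]' | grep -E "tcp|force"; python3 -m crank '[0,-0.5,0,0,0,0,1, 0,-2,0,0,0,0,1, 0,-5,0,0,0,0,1, 0,-9,0,0,0,0,1, 0,-9,4,0,0,0,1, 0,-9,9,0,0,0,1, 0,-9,14,0,0,0,1, 0,-9,17,0,0,0,1, 0,-9,17,0,0,0,1, 0,-9,17,0,0,0,1]'; python3 look.py m .684 .119 .025
python3 - <<'E'
import cv2
b=cv2.imread("pics/top_m.png")
cv2.imwrite("pics/z5.png",cv2.resize(b[75:295,140:310],None,fx=3.5,fy=2.7,interpolation=cv2.INTER_NEAREST))
b=cv2.imread("pics/side_m.png")
cv2.imwrite("pics/z6.png",cv2.resize(b[140:330,80:350],None,fx=2.9,fy=2.9,interpolation=cv2.INTER_NEAREST))
E
```

```text
tcp_pos: [0.6761, 0.0052, 0.0044]
force: [-2.2, -12.1, 0.6]
clock: 26.4
tcp_pos: [0.6763, -0.0832, 0.1747]
ee_rot: [-2.803, -0.029, -0.022]
force: [0.2, 0.9, -0.8]
gripper_width: 0.0851
top [0.6855 0.1201 0.035 ] 1.16 rel home mm [ 1.1 -0.4] yaw 0.0098
side [0.6958 0.0949 0.0617] 4.09 rel home mm [ 10.8 -25.7] yaw 0.0365
26.5 [ 0.6752 -0.0825  0.1726] [ 0.5 -0.5  0.3] [-0.33 -0.03 -0.  ]
```

View pics/z5.png

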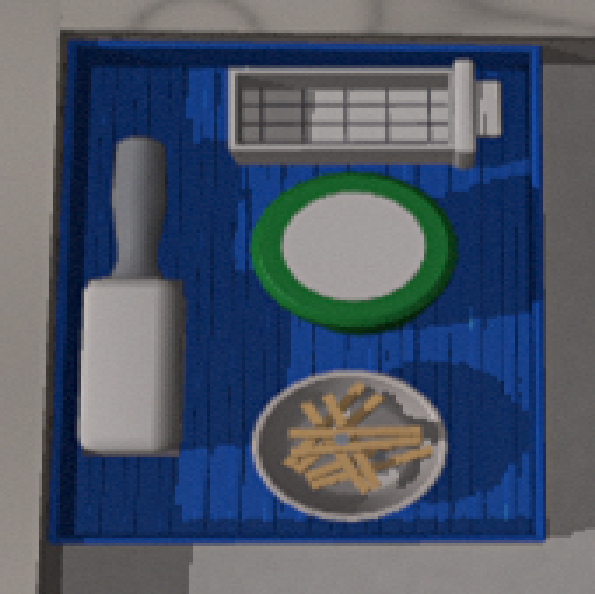

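View pics/z6.png

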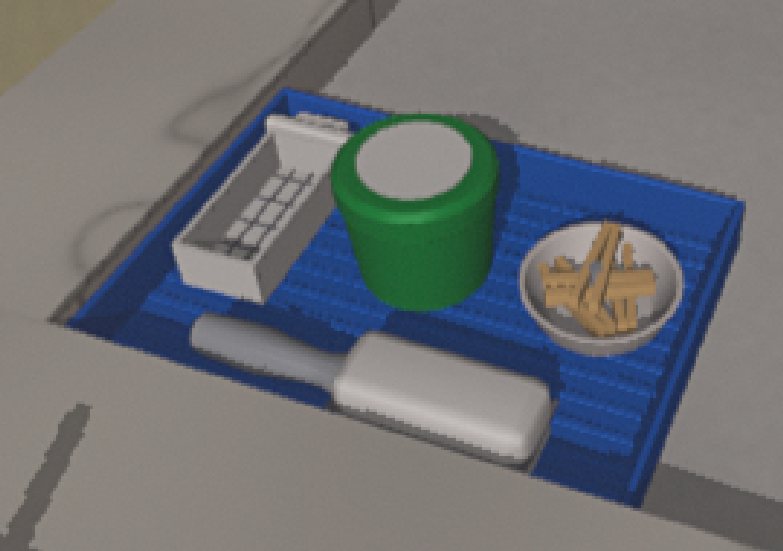

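```bash
cat > gap.py <<'E'
from h import *
im=np.mean([eyes.capture("top").astype(float) for _ in range(4)],0)
up=6
def edges(line):  # line: Nx3 from ledge inward -> (ledge-top edge, tray blue edge) subpixel
    L=line.sum(1)/3; B=line[:,2]-line[:,0]
    x=np.arange(len(L))
    # blue edge: first crossing of 35
    j=np.argmax(B>40); b=j-1+(40-B[j-1])/(B[j]-B[j-1])
    th=(np.median(L[:4])+L[max(j-1,0)])/2
    d=np.argmax(L<th); l=d-1+(L[d-1]-th)/(L[d-1]-L[d])
    return l,b
A=[]
for v in range(100,270,6):
    l,b=edges(im[v,140:175]); A.append((v,140+l,140+b))
A=np.array(A)
wl=back("top",A[:,[1,0]]+0*.5,.047); wb=back("top",A[:,[2,0]],.035)
C=[]
for u in range(172,292,6):
    l,b=edges(im[76:105,u]); C.append((u,76+l,76+b))
C=np.array(C)
sl=back("top",C[:,[0,1]],.047); sb=back("top",C[:,[0,2]],.035)
def rob(x,y):
    m=np.ones(len(x),bool)
    for _ in range(4):
        k=np.polyfit(x[m],y[m],1); r=abs(y-np.polyval(k,x)); m=r<max(.0008,2*np.median(r))
    return k,m.sum(),r[m].std()
for nm,(x,y),(x2,y2),e in(("back",(wl[:,0],wl[:,1]),(wb[:,0],wb[:,1]),(.54,.83)),("side",(sl[:,1],sl[:,0]),(sb[:,1],sb[:,0]),(.01,.23))):
    k,n,s=rob(x,y);k2,n2,s2=rob(x2,y2)
    print(nm,"ledge slope %.4f (%d,%.5f) tray slope %.4f (%d,%.5f)"%(k[0],n,s,k2[0],n2,s2),"gap mm at",e,[round(1e3*(np.polyval(k,t)-np.polyval(k2,t)),2) for t in e])
E
python3 gap.py
```

```text
back ledge slope 0.0256 (29,0.00009) tray slope 0.0254 (29,0.00007) gap mm at (0.54, 0.83) [np.float64(0.6), np.float64(0.66)]
side ledge slope -0.0245 (20,0.00021) tray slope -0.0256 (20,0.00007) gap mm at (0.01, 0.23) [np.float64(0.59), np.float64(0.83)]
```

```bash
python3 -c "
from station import manip,order
s=manip.observe();print(s['clock'],s['tcp_pos'],s['force']);print(order.close_job())"
```

```text
26.7 [ 0.67532099 -0.08219661  0.17295708] [-0.67541488 -0.77543491  0.29414178]
the job is handed in; nothing more can be done
None
```

The tray is back in the ledge corner, and I handed the job in at about 27 s with the arm raised clear. I pushed it with the open fingers on the outside of its rim: first the front side to the back ledge, then the end to the side ledge. A last light nudge, about 12 N, went to the back.

- **Fit:** In the last top picture, the tray's edges run parallel to both ledge faces within about 0.001 rad. The remaining gaps read 0.6–0.7 mm at the back and 0.6–0.8 mm at the side, which is within the 2 mm calibration. The push force also rose sharply against both faces, so I take the tray as seated.
- **Load:** The tub, dish, roller and lint drawer look upright and in place in the last pictures.

**What disagreed or went less well:**
- My rough outline fit gave a yaw of +0.010 rad at the end; I trusted the finer edge fit above instead.
- The side-camera fit was unusable once the ledge hid part of the tray.
- During the end push the fingers also dragged down on the end wall, at about 5–7 N. That rose briefly to about 20 N, with a 25 N push, when the tray met the side ledge. I backed off right after that reading and saw no tipping.

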